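# Seat the stopper and bring the stoneware jar to the front of the spice carousel

### The job

In the spice carousel, one jar is white stoneware with a cork stopper, and the stopper is standing up: first press it fully home so it cannot come out, and only then turn the carousel gently by its wooden handle until that jar stands at the very front, straight towards the front edge of the worktop (square to the edge, even where that is not towards you). Finish while still gripping the handle so that the carousel stays still for the cook to take the jar; leave all jars upright in their pockets and everything else where it is.

Things in the scene. Friction and masses are not known exactly. Their poses are not given: they have to be found in the camera images.
- carousel_foot: Fixed round foot of the spice carousel, dark metal disc 172 dia x 13 high. Origin: on the worktop (z = 0), on the upright turning axis. Its -x axis points straight to the worktop's front edge: the front. Above it turns a wooden platter, 206 dia, floor 26 above the worktop, lip to 31, with five pockets 72 degrees apart, centres 70 from the axis: wire hoops (51 clear) 48 and 88 above the worktop.
- turntable (a joint): Turn of the upper carousel (platter, hoops, post, handle, and the jars in it) about the foot's upright axis, rad, counter-clockwise from above positive, 0 = where it stood at the start. No stop within a full turn either way; turns very easily (about 0.06 N m), stays where it is left, no spring.
- handle: Wooden wing handle on the carousel's post, fixed to the platter: flat upright bar with rounded ends, 60 long (own y axis) x 14 thick (own x axis) x 44 high. Origin: its centre, on the turning axis, 172 above the worktop (bar spans 150 to 194; 22 dia collar to 140, 11 dia post below). Grip it across its thickness from above. It turns with the jars; its angle to the stoneware jar varies.
- jar: The jar in question: white stoneware, the only one in the carousel with a cork stopper instead of a screw cap; 46 dia x 88 tall without stopper, narrowing at the neck to 36. It stands loose in its pocket on the platter floor, with about 2.5 play all round. Origin: centre of its underside, 70 from the carousel's axis.
- stopper (a joint): How far the cork stopper of the stoneware jar stands up from its seat, m: 0 = pushed fully home (broad head sitting on the rim), 0.007 to 0.011 at the start. Stays where it is left; moves down under a push of about 5 N, then meets the rim. The head is 34 dia x 16 thick.
- stopper_top (a point): Centre of the top face of the cork stopper: 104 above the jar's underside (130 above the worktop) when fully home, higher by the value of the stopper joint.
- spice_1: One of four alike: a small glass spice jar with a broad screw cap, 46 dia x 106 tall, standing loose in one of the other pockets of the carousel (screw cap fixed to it; not to be disturbed). Origin: centre of its underside.
- spice_2: One of four alike: a small glass spice jar with a broad screw cap, 46 dia x 106 tall, standing loose in one of the other pockets of the carousel (screw cap fixed to it; not to be disturbed). Origin: centre of its underside.
- spice_3: One of four alike: a small glass spice jar with a broad screw cap, 46 dia x 106 tall, standing loose in one of the other pockets of the carousel (screw cap fixed to it; not to be disturbed). Origin: centre of its underside.
- spice_4: One of four alike: a small glass spice jar with a broad screw cap, 46 dia x 106 tall, standing loose in one of the other pockets of the carousel (screw cap fixed to it; not to be disturbed). Origin: centre of its underside.
- mug: White mug 80x113 x 91 tall, standing loose on the worktop, not part of the job. Origin: centre of its underside.
- onion: Onion, 73x75 x 77 tall, standing loose on the worktop, not part of the job. Origin: centre of its underside.
- garlic: Garlic bulb, 60x60 x 59 tall, standing loose on the worktop, not part of the job. Origin: centre of its underside.
- tuna: Low tin, 86 dia x 40, standing loose on the worktop, not part of the job. Origin: centre of its underside.
- honey: Jar with a white lid, 58x62 x 99 tall, standing loose on the worktop, not part of the job. Origin: centre of its underside.
- lemon: Lemon, 78x55 x 56 tall, standing loose on the worktop, not part of the job. Origin: centre of its underside.

How it is judged (in metres and radians):
On the way, in this order (a step that is already met when the one before it is completed fails the run):
1. the cork stopper is pressed fully home (less than 1.5 mm up) (value of joint stopper below 0.0015 m), for 0.2 s.
2. the stoneware jar has been turned to the front, stopper still home (x of jar in the frame of carousel_foot below -0.055 m and y of jar in the frame of carousel_foot between -0.015 and 0.015 m and value of joint stopper below 0.0015 m), for 0.2 s.
At the end, for the whole second after the job is handed in: Stopper home (under 1.5 mm up); the stoneware jar at the front, its centre within 15 mm either side of the line through the axis square to the worktop edge; carousel at rest, handle gripped (over 5 N, TCP within 30 mm of it in plan); all five jars upright (0.15 rad) on the platter (all of step 2 and velocity of joint turntable between -0.08 and 0.08 rad/s and contact force between the fingers and handle above 5 N and horizontal distance between the grasp point and handle below 0.03 m and angle between each of jar, spice_1, spice_2, spice_3, spice_4's own z axis and vertical below 0.15 rad and z of each of jar, spice_1, spice_2, spice_3, spice_4 in the frame of carousel_foot below 0.032 m); the arm keeps its last pose, push and grip.
It fails at once if a jar of the carousel is tipped over or lifted out (angle between any of jar, spice_1, spice_2, spice_3, spice_4's own z axis and vertical above 0.35 rad or height (world z) of any of jar, spice_1, spice_2, spice_3, spice_4 above 0.07 m).
It fails at once if the carousel is turned (over 0.4 rad) while the stopper still stands up (value of joint stopper above 0.003 m and (value of joint turntable above 0.4 rad or value of joint turntable below -0.4 rad)).
It fails at once if the carousel is spun hard (stoneware jar faster than 0.4 m/s) (linear speed of jar above 0.4 m/s).
It fails at once if something else on the worktop is moved by more than 3 cm (distance of any of mug, onion, garlic, tuna, honey, lemon from where it was at the start of the episode above 0.03 m).
It also fails if it takes over 54 s, if anything falls off the work surface, if the arm or the gripper's body presses on something with over 40 N, if the wrist force passes 120 N, or if a joint passes its speed limit or range.

### The arm

A 6-joint arm with a two-finger parallel gripper is mounted at the origin on a cart in front of the work surface, level with it; the furniture and walls round the work are solid. World frame = base frame: x ahead of the robot, y to its left, z up, the work surface at z = 0. Lengths are in mm, angles in rad, forces in N, time in s.
With the tool pointing down it reaches from about 325 to 775 mm from the base axis. Payload 5.5 kg.
Tool frame: the origin (TCP) lies between the finger pads, 19 mm behind the fingertips; this is the grasp point; z points along the fingers, y is the line along which they close (so a half turn about z gives the same grasp; the last joint's range is limited). The gripper opens to 88 mm and grips with 3 to 60 N. Pads are 20 mm wide; open, the fingers measure 115 mm over their backs; the gripper's body (75 mm by 178 mm) begins 61 mm behind the grasp point.
Start: joints at [-0.057, 0.091, 1.231, -0, 1.82, -0.057], TCP at [600.014, -0.003, 241.331] pointing down, gripper open.
Joint ranges: [-2.87, 2.87], [-0.86, 2.18], [0.17, 2.46], [-1.51, 4.65], [0.06, 2.69], [-2.65, 2.65]. Speed limits (rad/s): [2.57, 2.57, 3.01, 3.14, 3.14, 3.14].

### API

Orientations are given as a rotation vector (axis times angle).
In Python, from rig import get_obs, cams, order, nets gives the robot as it stands. The module is installed in compiled form; this text tells all that it offers.
- The arm moves only by the tool apply_moves, never from a script. Its arguments are lists of equal length, an entry for each row: "offset": the shift along the tool's x, y, z in mm, a list of three; "turn": the turn about the tool's z in rad. A call has 1 to 12 rows; each row shifts and turns the commanded pose from where the row before left it, along the tool's axes as they then stand; what a row does not reach is not made up. A row lasts 1/12 s, in which the tool goes at most 41.7 mm and 7.16 degrees, less where a joint would pass 70% of its speed; a pose out of reach is approached as far as the arm can. A call is refused whole if a number of a shift passes 41.7 or a number of a turn 0.125, either way. A call with a gripper value outside its range is refused whole. "jaw" is the finger opening in mm, from 0 to 87.8, set as the call begins (left out, the last holds). The fingers move at their own pace and stop on an object; the grip force is fixed at half the most. Time passes only in rows, so rows that do not move let the fingers close. It gives the time, the measured TCP pose, the force, the opening and the grip force at its end, in the units of the state.
- get_obs(): the state, without advancing time (a new reading comes with each control period).
- cams.get_image(name): name is "scene" or "side" or "wrist"; returns a dict with "pixels" (480x640x3 uint8, blue, green, red), "K" (3x3 intrinsics, pixels), "eye" and "attitude" of the camera in the world; the wrist camera has in their place "T_tool_cam" (4x4, takes a point from camera to tool coordinates, whose origin is the TCP and whose axes are the flange's). Camera axes: x right, y down, z forward; pixel columns grow to the right and rows downward; lengths in mm; the calibration is good to about 2 mm. A picture is of the moment at which its call begins: read the wrist's pose just before it. There is no depth.
- order.finish_job(): hands the job in; it is judged then, once.
Trained networks look in a picture, given as the dict that the camera call returned (one of the last four; its "shot" number tells which), for a name from the list of things; names that differ only in an ending like _2 or _b are one class to them, and where a whole thing is asked for, a point or a joint stands for the part that bears it (a point fixed in the world has none). Each returns a list of dicts, best first, with "conf" (0 to 1); they miss things now and then, are a little off and sometimes report something else, mostly with a low value. They report only what shows in the picture. A call takes as long as a camera call.
- nets.look_for(picture, target): "extent" ([centre column, centre row, width, height] in pixels, round what is visible of it).
The state is a dict: "time_s": time; "joint_positions": joint angles; "dq": joint speeds; "joint_torque": joint torques, N m; "eef_pos": TCP position; "tool_rot": TCP orientation; "force": force on the tool from outside, world axes, zero at the start; "torque": the same for the moment, N m; "grip_width": finger opening in mm; "finger_force": force on a finger pad.
Only numpy, scipy, OpenCV 4.12 (cv2) and the standard library are available. Lean on these libraries where they do the work, as an engineer would, in place of code of your own. Each camera call takes 0.05 s, during which the arm holds its last target. There are 200 camera calls.

## Working session

There is one attempt and no reset: what is moved stays moved. The work goes in short steps, Python scripts to look and compute and a tool call to move; the robot and the scene stay as the last step left them, time stands still between calls to the robot, and variables do not carry over. Pictures are saved under pics/ and viewed, at most 10 in all, crops included, and the job is handed in when it is done.

Besides the shell and the picture viewer there is one more tool, called after "Emit:" as name(argument=value, ...) on one line, values as JSON. apply_moves: Moves the arm, as the interface text tells. Its arguments: {"type":"object","properties":{"offset":{"type":"array"},"turn":{"type":"array"},"jaw":{"type":"number"}},"required":["offset","turn"]}

```bash
mkdir -p pics
cat > h.py <<'E'
import numpy as np, cv2
from scipy.spatial.transform import Rotation as R
from rig import get_obs, cams, order, nets
def campose(im, o=None):
    if 'T_tool_cam' in im:
        T=np.eye(4);T[:3,:3]=R.from_rotvec(o['tool_rot']).as_matrix();T[:3,3]=o['eef_pos'];T=T@np.array(im['T_tool_cam']);return T[:3,3],T[:3,:3]
    a=np.array(im['attitude'],float)
    if a.shape!=(3,3): a=R.from_rotvec(a).as_matrix() if a.size==3 else R.from_quat(a).as_matrix()
    return np.array(im['eye'],float),a
def onplane(im,px,z,o=None):
    e,a=campose(im,o);d=a@np.linalg.solve(np.array(im['K']),[px[0],px[1],1]);return e+d*(z-e[2])/d[2]
def proj(im,P,o=None):
    e,a=campose(im,o);q=np.array(im['K'])@(a.T@(np.array(P,float)-e));return q[:2]/q[2]
E
python3 - <<'E'
from h import *
o=get_obs();print({k:np.round(v,3) for k,v in o.items()})
for n in ['scene','side','wrist']:
    im=cams.get_image(n);cv2.imwrite(f'pics/{n}0.png',im['pixels'])
    print(n,im.get('eye'),im.get('attitude'),im.get('T_tool_cam'),im['K'])
    for t in ['carousel_foot','handle','jar','stopper','spice_1']:
        print(t,[(np.round(d['extent']),round(d['conf'],2)) for d in nets.look_for(im,t)][:4])
E
```

```text
{'time_s': np.float64(0.0), 'joint_positions': array([-0.057,  0.092,  1.232, -0.   ,  1.82 , -0.057]), 'dq': array([ 0.   , -0.   , -0.   , -0.002, -0.   ,  0.001]), 'joint_torque': array([-0.0000e+00, -4.4645e+01, -4.0645e+01,  7.0000e-02,  2.9000e-02,
       -0.0000e+00]), 'eef_pos': array([ 5.99734e+02, -1.80000e-02,  2.40254e+02]), 'tool_rot': array([-2.22e+00, -2.22e+00,  2.00e-03]), 'force': array([-0.595, -0.097,  0.285]), 'torque': array([-0.018, -0.027, -0.022]), 'finger_force': np.float64(0.0), 'grip_width': np.float64(87.694)}
scene [109.99921132 757.28398749 811.6374156 ] [-0.70730461  2.49030998 -1.24309931] None [[465.16196532   0.         322.39925022]
 [  0.         465.16196532 242.52263401]
 [  0.           0.           1.        ]]
carousel_foot []
handle [(array([307., 291.,  23.,  24.]), 0.78)]
jar [(array([341., 312.,  18.,  47.]), 0.57), (array([341., 295.,  14.,  19.]), 0.41)]
stopper []
spice_1 [(array([282., 312.,  24.,  43.]), 0.86), (array([331., 339.,  25.,  54.]), 0.77), (array([293., 339.,  26.,  53.]), 0.75), (array([316., 300.,  17.,  50.]), 0.57)]
s
[... 436 characters left out ...]
([294., 232.,   7.,   7.]), 0.6), (array([277., 192.,  15.,  22.]), 0.48), (array([294., 195.,   3.,  11.]), 0.44)]
wrist None None [[-4.17657966e-04 -9.62177247e-01 -2.72423880e-01  7.39382952e+01]
 [ 9.99999399e-01 -1.25813889e-04 -1.08875350e-03  1.25895786e+00]
 [ 1.01329914e-03 -2.72424171e-01  9.62176722e-01 -1.42609192e+02]
 [ 0.00000000e+00  0.00000000e+00  0.00000000e+00  1.00000000e+00]] [[351.52081563   0.         319.3276033 ]
 [  0.         351.52081563 234.95858122]
 [  0.           0.           1.        ]]
carousel_foot []
handle []
jar [(array([150.,  56., 108.,  82.]), 0.62)]
stopper [(array([128.,  48.,  61.,  65.]), 0.89)]
spice_1 [(array([307.,   8.,  47.,  13.]), 0.79)]
```

Run:
```python
from h import *
a=cv2.imread('pics/scene0.png')[170:420,180:480];b=cv2.imread('pics/wrist0.png')
cv2.imwrite('pics/c1.png',np.hstack([cv2.resize(a,(480,400)),cv2.resize(cv2.imread('pics/side0.png')[150:280,200:360],(320,260)).copy() if 0 else cv2.copyMakeBorder(cv2.resize(cv2.imread('pics/side0.png')[150:280,220:350],(320,320)),0,80,0,0,0)]))
o=get_obs();s=cams.get_image('scene');d=cams.get_image('side');w=cams.get_image('wrist')
print('handle',onplane(s,(307,291),172))
print('stop scene',onplane(s,(341,288),139)); print('stop side',onplane(d,(270,216),131)); print('wrist',onplane(w,(128,48),139,o), onplane(w,(128,48),131,o))
print('foot side', onplane(d,(278,196),170))
for p in [(282,295),(331,317),(293,317),(316,280)]: print('cap',onplane(s,p,132))
```

```text
handle [521.56942782 191.57890453 172.        ]
stop scene [485.55008097 116.99705024 139.        ]
stop side [481.53093294 130.11206142 131.        ]
wrist [480.55815168 126.97049743 139.        ] [476.61597986 128.70208746 131.        ]
foot side [517.33971875 169.55561401 170.        ]
cap [586.12145445 194.1529364  132.        ]
cap [462.75367112 195.354757   132.        ]
cap [528.48565487 235.04047484 132.        ]
cap [550.18030187 116.16567152 132.        ]
```

View pics/c1.png

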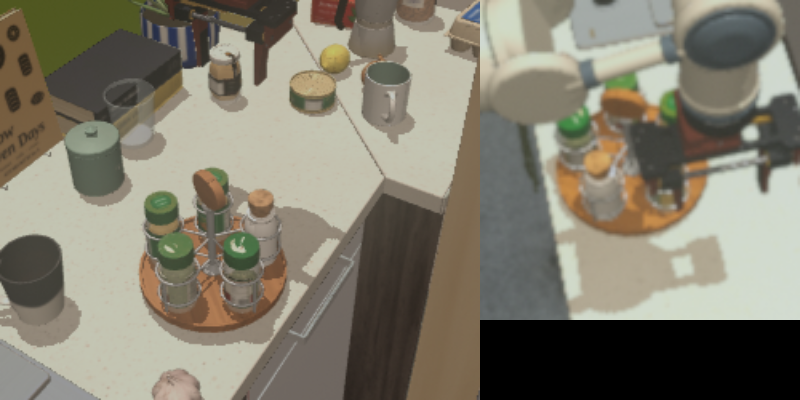

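View pics/wrist0.png

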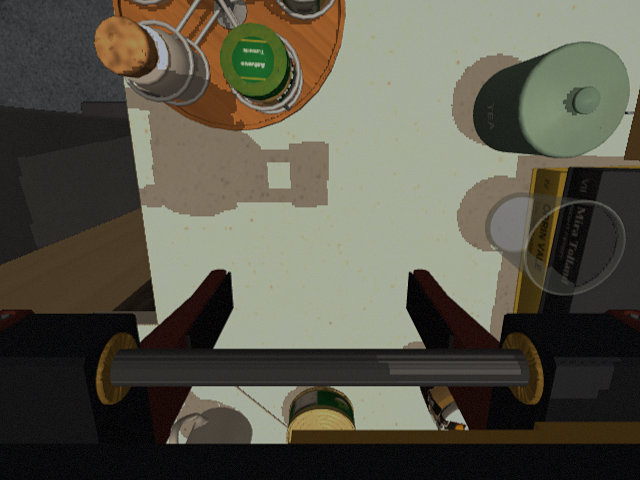

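The wrist view shows the cork at (128,48), and the front edge on the left from (125,100) to (155,310), slightly oblique. I'll move above the carousel for a better view.

Emit:
apply_moves(offset=[[20,-16,-12],[20,-16,-12],[20,-16,-12],[20,-16,-12],[20,-16,-12],[0,0,0],[0,0,0]], turn=[0,0,0,0,0,0,0])

```text
time_s: 1.63
eef_pos: [519.9, 100.7, 302.8]
tool_rot: [2.218, 2.222, 0.004]
force: [0.4, -0.3, -0.8]
grip_width: 87.9
finger_force: 0.0
```

Run:
```python
from h import *
o=get_obs();w=cams.get_image('wrist');cv2.imwrite('pics/w1.png',w['pixels'])
print(o['eef_pos'],o['tool_rot'])
for t,z in [('handle',194),('stopper',139),('spice_1',132),('jar',100)]:
    for d in nets.look_for(w,t)[:5]: print(t,np.round(d['extent']),round(d['conf'],2),np.round(onplane(w,d['extent'][:2],z,o)))
```

```text
[519.91424754 100.7477004  302.75338187] [2.21773721 2.22227828 0.00357718]
handle [321. 124.  80.  46.] 0.9 [522. 182. 194.]
stopper [269. 189.  42.  40.] 0.97 [477. 129. 139.]
spice_1 [247.  95.  65.  63.] 0.83 [461. 207. 132.]
spice_1 [328.  40.  55.  77.] 0.81 [528. 249. 132.]
spice_1 [397. 110.  65.  62.] 0.72 [587. 196. 132.]
spice_1 [360. 190.  54.  58.] 0.57 [558. 127. 132.]
jar [274. 180.  48.  53.] 0.56 [477. 133. 100.]
```

View pics/w1.png

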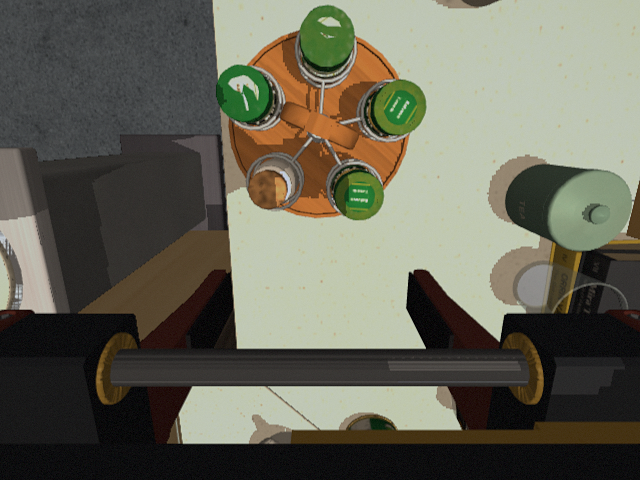

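The view shows the handle at (321,124), the cork at (269,189), and the front edge running (214,20) to (235,260). Next I'll measure the edge and handle angles.

Run:
```python
from h import *
o=get_obs();w=cams.get_image('wrist');g=w['pixels']
hsv=cv2.cvtColor(g,cv2.COLOR_BGR2HSV)
pts=[]
for r in list(range(8,60,4))+list(range(140,264,4)):
    row=(g[r,190:260].astype(int).min(1)>150)
    c=190+np.argmax(row); pts.append(onplane(w,(c,r),0,o)[:2])
pts=np.array(pts);vx,vy,x0,y0=cv2.fitLine(pts.astype(np.float32),cv2.DIST_HUBER,0,.01,.01).ravel()
print('edge dir',vx,vy,np.degrees(np.arctan2(vy,vx)),x0,y0, 'res',np.round(np.abs((pts-[x0,y0])@[-vy,vx]).max(),1))
a=onplane(w,(283,112),185,o);b=onplane(w,(358,138),185,o);print('handle',a,b,np.degrees(np.arctan2(*(b-a)[1::-1])))
crop=cv2.resize(g[70:220,215:415],(800,600),interpolation=cv2.INTER_CUBIC);cv2.imwrite('pics/c2.png',crop)
```

```text
edge dir 0.00038714806 0.99999994 89.97781 402.85098 156.20113 res 45.1
handle [496.0452522  188.69875141 185.        ] [548.50980862 171.23484731 185.        ] -18.411079901979587
```

View pics/c2.png

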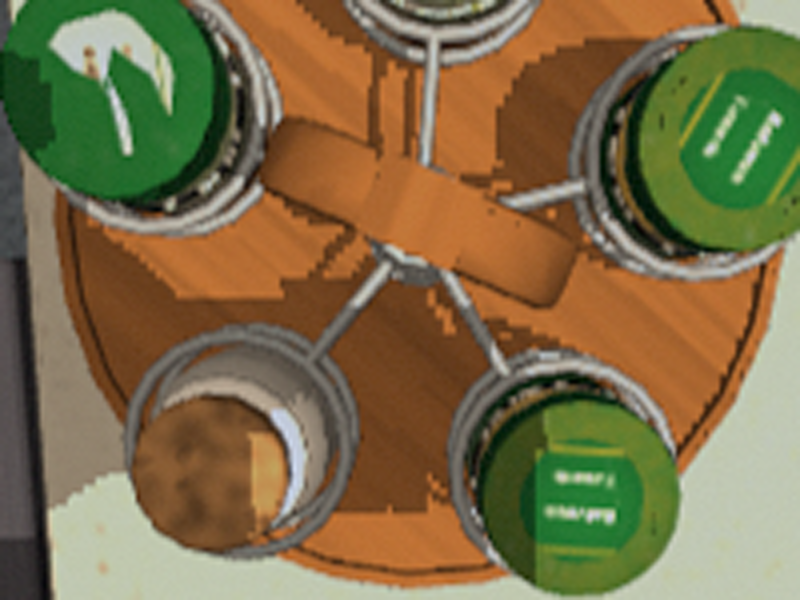

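Run:
```python
from h import *
o=get_obs();w=cams.get_image('wrist');g=w['pixels']
pts=[]
for r in list(range(8,60,4))+list(range(160,264,4)):
    c0=214+(r-20)*21/240; s=g[r].astype(int).sum(1); cs=np.arange(int(c0)-10,int(c0)+11)
    c=cs[np.argmax([s[k+1:k+4].sum()-s[k-3:k].sum() for k in cs])]+.5; pts.append(onplane(w,(c,r),0,o)[:2])
pts=np.array(pts,np.float32);vx,vy,x0,y0=cv2.fitLine(pts,cv2.DIST_HUBER,0,.01,.01).ravel()
print('edge',vx,vy,np.degrees(np.arctan2(vy,vx)),x0,y0,np.round((pts-[x0,y0])@[-vy,vx],1))
q=lambda x,y:onplane(w,(215+x/4,70+y/4),194,o)
for a,b in [((300,118),(575,238)),((270,190),(540,305)),((283,158),(563,272))]:
    d=q(*b)-q(*a);print(np.degrees(np.arctan2(d[1],d[0])),(q(*a)+q(*b))/2)
s=cams.get_image('scene');d=cams.get_image('side')
for n,im in (('scene',s),('side',d)):
    for t,z in [('handle',172),('stopper',131)]:
        for e in nets.look_for(im,t)[:1]: print(n,t,onplane(im,e['extent'][:2],z))
```

```text
edge 1.34269385e-05 -1.0 -89.99923 402.83728 149.48315 [-0.2  0.6  0.3 -0.1 -0.4  0.4  0.1 -0.3 -0.6  0.2 -0.2 -0.5  0.3  0.7
  0.3 -0.1 -0.4  0.4  0.1 -0.3  0.6  0.2  1.1 -0.5  0.4 -0.  -0.4 -0.8
  0.1 -0.3 -0.7  0.3 -0.1 -0.5  0.4  0.  -0.4 -0.8  0.2]
-22.535976552944305 [524.92951385 186.45600686 194.        ]
-22.352041634052313 [519.42693524 175.29289383 194.        ]
-21.320491952009892 [522.49005549 180.55386188 194.        ]
scene handle [521.29426706 186.8811952  172.        ]
scene stopper [469.79773473 131.62680957 131.        ]
side handle [521.94030204 174.926953   172.        ]
side stopper [472.84196637 130.00415698 131.        ]
```

The edge runs along world y, so the front is at -x. Axis is about (522,182), and the jar is at (477,129), so it needs a turn of about -49.5°. The handle's long axis is at -22°. First I'll close the jaw and press the cork.

Emit:
apply_moves(offset=[[7,-11,0],[7,-11,0],[7,-11,0],[7,-10,20],[0,0,20],[0,0,20],[0,0,20],[0,0,20],[0,0,20],[0,0,10],[0,0,0],[0,0,0]], turn=[0,0,0,0,0,0,0,0,0,0,0,0], jaw=0)

```text
time_s: 3.28
eef_pos: [476.4, 128.4, 171.8]
tool_rot: [-2.221, -2.222, -0.0]
force: [-0.4, -0.3, 0.3]
grip_width: 11.4
finger_force: 0.0
```

Run:
```python
from h import *
o=get_obs();print(o['eef_pos'],o['tool_rot'],o['force'],o['grip_width'])
w=cams.get_image('wrist');s=cams.get_image('scene');d=cams.get_image('side')
tip=o['eef_pos']+np.array([0,0,-19]);
print(proj(w,tip,o),proj(w,[477,129,139],o))
A=[cv2.resize(w['pixels'][200:440,200:440],(400,400))]
u=proj(s,tip).astype(int);A.append(cv2.resize(s['pixels'][u[1]-60:u[1]+60,u[0]-60:u[0]+60],(400,400)))
cv2.imwrite('pics/p1.png',np.hstack(A))
```

```text
[476.44761301 128.42839649 171.76730193] [-2.22064527e+00 -2.22213293e+00 -8.52153352e-05] [-0.43440215 -0.33481775  0.26214805] 11.415864582698271
[317.19883802 289.22866304] [318.40194163 277.45723475]
```

View pics/p1.png

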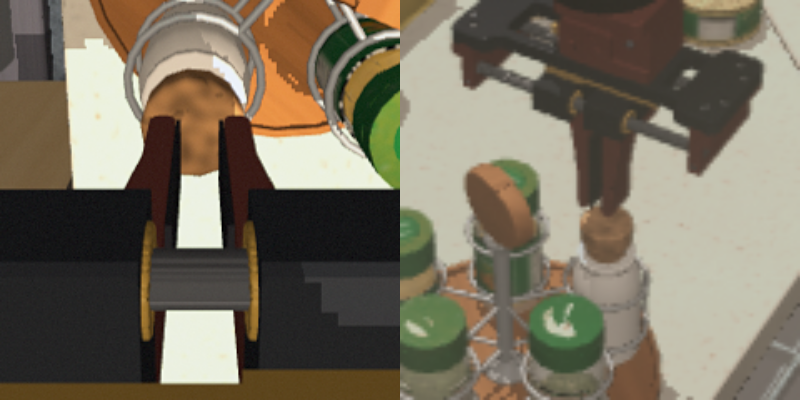

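The closed fingers are centred over the cork (image (195,125) in the left panel), about 14 mm above it. Descending gently.

Emit:
apply_moves(offset=[[0,0,0],[0,0,0],[0,0,5],[0,0,4],[0,0,3],[0,0,2],[0,0,2],[0,0,2],[0,0,2],[0,0,1],[0,0,0]], turn=[0,0,0,0,0,0,0,0,0,0,0], jaw=0)

```text
time_s: 4.35
eef_pos: [477.1, 128.0, 150.8]
tool_rot: [2.221, 2.221, 0.001]
force: [-0.9, -0.1, 4.2]
grip_width: 0.5
finger_force: 1.9
```

Emit:
apply_moves(offset=[[0,0,1],[0,0,1],[0,0,1],[0,0,1],[0,0,0]], turn=[0,0,0,0,0], jaw=0)

```text
time_s: 4.77
eef_pos: [478.0, 128.0, 149.0]
tool_rot: [2.22, 2.219, 0.005]
force: [-1.2, -0.8, 13.3]
grip_width: 0.4
finger_force: 6.2
```

Emit:
apply_moves(offset=[[0,0,1],[0,0,1],[0,0,0],[0,0,0],[0,0,0]], turn=[0,0,0,0,0], jaw=0)

```text
time_s: 5.18
eef_pos: [478.7, 128.1, 148.9]
tool_rot: [2.218, 2.218, 0.009]
force: [-2.7, -2.0, 18.1]
grip_width: 0.5
finger_force: 9.5
```

The cork is home: force rises with no further travel. Retract and go over the handle.

Emit:
apply_moves(offset=[[0,0,-10],[0,0,-20],[0,0,-20],[0,0,-20],[0,0,-20],[0,0,-10],[18,15,0],[18,15,0],[18,15,0],[0,0,0],[0,0,0]], turn=[0,0,0,0,0,0,0,0,0,0,0], jaw=70)

```text
time_s: 6.1
eef_pos: [521.9, 182.4, 242.5]
tool_rot: [-2.219, -2.222, 0.005]
force: [0.7, 0.0, 0.2]
grip_width: 68.5
finger_force: 0.0
```

Emit:
apply_moves(offset=[[0,0,0],[0,0,0],[0,0,0],[0,0,0],[0,0,0],[0,0,0],[0,0,0],[0,0,0],[0,0,0],[0,0,0],[0,0,0]], turn=[-0.119,-0.119,-0.119,-0.119,-0.119,-0.119,-0.119,-0.119,-0.119,-0.119,0])

```text
time_s: 7.02
eef_pos: [521.5, 181.1, 244.2]
tool_rot: [-0.589, -3.086, 0.001]
force: [-1.1, -0.1, 0.5]
grip_width: 70.1
finger_force: 0.0
```

Run:
```python
from h import *
o=get_obs();print(o['eef_pos'],o['force'],o['grip_width'],o['joint_positions'])
M=R.from_rotvec(o['tool_rot']).as_matrix();print('toolx',M[:,0],'y deg',np.degrees(np.arctan2(M[1,1],M[0,1])))
w=cams.get_image('wrist');s=cams.get_image('scene')
for t,z in [('handle',172),('stopper',130),('spice_1',132)]:
    for d in nets.look_for(w,t)[:5]: print(t,np.round(d['extent']),round(d['conf'],2),np.round(onplane(w,d['extent'][:2],z,o)))
    if t!='spice_1':
      for d in nets.look_for(s,t)[:1]: print(' s',np.round(onplane(s,d['extent'][:2],z)))
u=proj(s,[522,182,180]).astype(int)
cv2.imwrite('pics/q1.png',np.hstack([cv2.resize(w['pixels'],(480,360)),cv2.resize(s['pixels'][u[1]-60:u[1]+60,u[0]-50:u[0]+50],(300,360))]))
```

```text
[521.45385328 181.1477068  244.22296923] [-1.0922692  -0.07918455  0.46500425] 70.0988312706553 [ 2.72888735e-01 -3.73167033e-02  1.35627463e+00 -2.95897160e-04
  1.82308113e+00 -9.20760658e-01]
toolx [-9.29691903e-01  3.68338067e-01  1.81922694e-04] y deg 68.38684678981679
handle [321. 254.  33.  91.] 0.95 [522. 182. 172.]
 s [522. 186. 172.]
stopper [234. 204.  47.  48.] 0.87 [475. 131. 130.]
 s [525. 165. 130.]
spice_1 [365. 284.  51.  86.] 0.87 [570. 200. 132.]
spice_1 [320. 139.  63.  66.] 0.86 [455. 208. 132.]
spice_1 [276. 283.  55.  85.] 0.8 [544. 135. 132.]
spice_1 [403. 202.  80.  71.] 0.71 [519. 248. 132.]
```

View pics/q1.png

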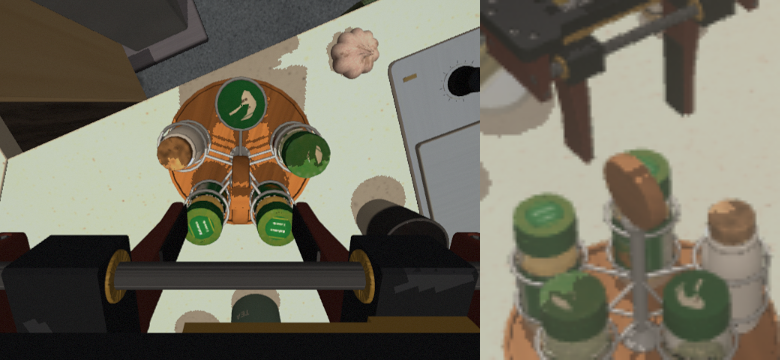

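The handle lies square between the open fingers (column 321) and the cork is seated on the jar. Descend and grip.

Emit:
apply_moves(offset=[[0,0,14],[0,0,14],[0,0,14],[0,0,14],[0,0,12],[0,0,0],[0,0,0]], turn=[0,0,0,0,0,0,0])

```text
time_s: 7.95
eef_pos: [521.6, 181.9, 175.5]
tool_rot: [-0.595, -3.083, 0.001]
force: [0.0, -0.5, -0.0]
grip_width: 70.4
finger_force: 0.0
```

Emit:
apply_moves(offset=[[0,0,0],[0,0,0],[0,0,0],[0,0,0],[0,0,0],[0,0,0],[0,0,0],[0,0,0],[0,0,0],[0,0,0],[0,0,0],[0,0,0]], turn=[0,0,0,0,0,0,0,0,0,0,0,0], jaw=0)

```text
time_s: 8.95
eef_pos: [521.8, 181.5, 176.3]
tool_rot: [-0.595, -3.084, 0.001]
force: [-2.6, -3.5, 0.9]
grip_width: 14.3
finger_force: 30.0
```

Emit:
apply_moves(offset=[[0,0,0],[0,0,0],[0,0,0],[0,0,0],[0,0,0],[0,0,0],[0,0,0],[0,0,0],[0,0,0],[0,0,0],[0,0,0],[0,0,0]], turn=[0.04,0.06,0.06,0.06,0.06,0.06,0.06,0.06,0.06,0.06,0.06,0.04], jaw=0)

```text
time_s: 9.95
eef_pos: [521.0, 180.6, 176.3]
tool_rot: [-1.594, -2.706, 0.006]
force: [-7.4, -8.7, 2.8]
grip_width: 13.9
finger_force: 30.0
```

Emit:
apply_moves(offset=[[0,0,0],[0,0,0],[0,0,0],[0,0,0],[0,0,0],[0,0,0]], turn=[0.05,0.05,0.05,0.03,0,0], jaw=0)

```text
time_s: 10.45
eef_pos: [520.7, 180.5, 176.3]
tool_rot: [-1.827, -2.554, 0.007]
force: [-8.7, -8.7, 2.6]
grip_width: 14.1
finger_force: 30.0
```

Run:
```python
from h import *
o=get_obs();print(o['eef_pos'],o['force'],o['torque'],o['finger_force'])
M=R.from_rotvec(o['tool_rot']).as_matrix();print('y deg',np.degrees(np.arctan2(M[1,1],M[0,1])))
w=cams.get_image('wrist');s=cams.get_image('scene');d=cams.get_image('side')
for n,im in (('w',w),('s',s),('d',d)):
  for t,z in [('stopper',122),('jar',75),('spice_1',120)]:
    for e in nets.look_for(im,t)[:4]: print(n,t,np.round(e['extent']),round(e['conf'],2),np.round(onplane(im,e['extent'][:2],z,o)))
u=proj(s,[522,182,100]).astype(int)
cv2.imwrite('pics/f1.png',np.hstack([cv2.resize(w['pixels'],(480,360)),cv2.resize(s['pixels'][u[1]-60:u[1]+60,u[0]-50:u[0]+50],(300,360))]))
```

```text
[520.7420236  180.48448899 176.29228068] [-8.69905361 -8.73267127  2.58150412] [-0.9339069   0.84989096 -0.00749291] 30.009092531536226
y deg 18.831876809479986
w stopper [203. 227.  64.  62.] 0.63 [450. 180. 122.]
w jar [221. 213.  97.  87.] 0.88 [448. 177.  75.]
w spice_1 [381. 288.  54.  51.] 0.84 [563. 177. 120.]
w spice_1 [428. 220. 109.  99.] 0.81 [573. 226. 120.]
w spice_1 [260. 285.  59.  53.] 0.64 [491. 155. 120.]
w spice_1 [320. 138.  85.  90.] 0.59 [498. 249. 120.]
s stopper [341. 318.  18.  18.] 0.81 [448. 178. 122.]
s jar [339. 333.  20.  45.] 0.65 [454. 179.  75.]
s spice_1 [338. 302.  16.  39.] 0.95 [480. 140. 120.]
s spice_1 [299. 296.  14.  44.] 0.94 [561. 169. 120.]
s spice_1 [305. 344.  27.  53.] 0.83 [475. 273. 120.]
s spice_1 [281. 323.  28.  47.] 0.62 [548. 252. 120.]
d stopper [258. 204.  14.  11.] 0.68 [453. 189. 122.]
d stopper [356. 385.  19.  28.] 0.35 [ 602. -412.  122.]
d stopper [383. 307.  26.  31.] 0.34 [ 729. -229.  122.]
d jar [262. 216.  20.  27.] 0.81 [459. 171.  75.]
d spice_1 [277. 228.  16.  29.] 0.78 [495.  89. 120.]
d spice_1 [269. 197.  14.  22.] 0.72 [493. 207. 120.]
d spice_1 [298. 216.  14.  26.] 0.65 [567. 118. 120.]
d spice_1 [294. 192.  16.  26.] 0.56 [571. 209. 120.]
```

View pics/f1.png

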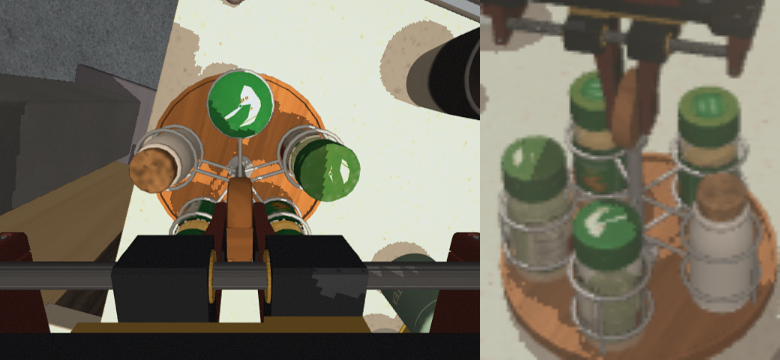

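The jar stands at about (450,179), within 3 mm of the axis line at y≈182. The cork is flush and the handle is gripped at 30 N.

```bash
python3 -c "
from h import *
print(order.finish_job())"
```

```text
the job is handed in; nothing more can be done
None
```

I pressed the cork fully home and turned the stoneware jar to the front, measured within about 3 mm of the front line. I handed the job in with the handle still gripped at 30 N and all jars upright in the last pictures; no verdict was returned.

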